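# Pack two paint-your-own ceramics kits

## Task

Pack the two paint-your-own kits: the tower house with the pointed cap and the slim nozzle bottle go in the two-compartment tray; the gabled cottage, the toadstool and the squat glaze jar go in the three-compartment tray, one piece to a compartment, any compartment. Stand every piece upright on the tray floor, setting it down gently and never dropping it, and leave the small white bowl standing where it is.

Things in the scene. Friction and masses are not known exactly. Their poses are not given: they have to be found in the camera images.
- tower_house: Bisque figure, 100 mm tall, 0.12 to 0.21 kg: round grey rock base 58 mm across and 22 mm high, slim pale tower 27 mm across, terracotta pointed cap. The cap's upright brim, 48 mm across, from 60 to 71 mm above the underside, is the place to grip. Stands upright at the start; origin at the centre of its underside, z up.
- toadstool: Bisque figure, 78 mm tall, 0.09 to 0.16 kg: grey mound 50 mm across, pale stem 26 mm across, domed terracotta cap. The cap's upright rim, 53 mm across, from 44 to 57 mm above the underside, is the place to grip. Stands upright at the start; origin at the centre of its underside, z up.
- cottage: Bisque house, 0.13 to 0.24 kg: pale box walls 42 mm (its x) by 56 mm (its y) and 56 mm high, terracotta gable roof with the ridge along its y, 80 mm high, small chimney to 90 mm. Grip across the 42 mm walls, along its x, at 36 to 56 mm height. Stands upright at the start; origin at the centre of its underside, z up.
- glaze_jar: Closed squat glaze jar, 54 mm across up to 48 mm height, black screw lid 51 mm across from 52 to 66 mm (its top), 0.12 to 0.21 kg. Stands upright at the start; origin at the centre of its underside, z up.
- nozzle_bottle: Closed slim white squeeze bottle, rigid, 40 mm across up to 66 mm height, black cap 25 mm across and nozzle up to 99 mm, 0.07 to 0.12 kg. Stands upright at the start; origin at the centre of its underside, z up.
- tray_two: Shallow open kit tray of whitish board with two square compartments side by side along its y. Outside 86 mm (x) by 169 mm (y), 24 mm high; walls, divider and floor 3 mm thick; each compartment 80 by 80 mm inside, centres at y = -41.5 and +41.5 mm, x = 0. Origin at the centre of its underside; it stands level and does not move.
- tray_three: Shallow open kit tray of whitish board with three square compartments in a row along its y. Outside 86 mm (x) by 252 mm (y), 24 mm high; walls, dividers and floor 3 mm thick; each compartment 80 by 80 mm inside, centres at y = -83, 0 and +83 mm, x = 0. Origin at the centre of its underside; it stands level and does not move.
- bowl: Small white open bowl, 72 mm across the rim, 40 mm high, standing among the stock, not part of any kit, to be left alone. Loose; origin at the centre of its underside. Near it and the stock a thin brush and a wooden modelling tool (8 mm high) also lie on the bench; the grey unfired pieces on the ware board at the far edge are not stock.

How it is judged (in metres and radians):
At the end, for the whole second after the job is handed in: All five pieces stand released and at rest in their own kit's tray: underside within 5 mm of the tray floor, centre within 30 mm (x and y) of a compartment's centre, tilt under 0.12 rad. The bowl is upright, within 20 mm of where it started (x of tower_house in the frame of tray_two between -0.03 and 0.03 m and (y of tower_house in the frame of tray_two between -0.0715 and -0.0115 m or y of tower_house in the frame of tray_two between 0.0115 and 0.0715 m) and z of tower_house in the frame of tray_two between -0.002 and 0.008 m and angle between each of tower_house, nozzle_bottle, cottage, toadstool, glaze_jar, bowl's own z axis and vertical below 0.12 rad and linear speed of each of tower_house, nozzle_bottle, cottage, toadstool, glaze_jar below 0.02 m/s and angular speed of each of tower_house, nozzle_bottle, cottage, toadstool, glaze_jar below 0.2 rad/s and contact force between each of tower_house, nozzle_bottle, cottage, toadstool, glaze_jar and the fingers below 0.1 N and x of nozzle_bottle in the frame of tray_two between -0.03 and 0.03 m and (y of nozzle_bottle in the frame of tray_two between -0.0715 and -0.0115 m or y of nozzle_bottle in the frame of tray_two between 0.0115 and 0.0715 m) and z of nozzle_bottle in the frame of tray_two between -0.002 and 0.008 m and x of cottage in the frame of tray_three between -0.03 and 0.03 m and (y of cottage in the frame of tray_three between -0.113 and -0.053 m or y of cottage in the frame of tray_three between -0.03 and 0.03 m or y of cottage in the frame of tray_three between 0.053 and 0.113 m) and z of cottage in the frame of tray_three between -0.002 and 0.008 m and x of toadstool in the frame of tray_three between -0.03 and 0.03 m and (y of toadstool in the frame of tray_three between -0.113 and -0.053 m or y of toadstool in the frame of tray_three between -0.03 and 0.03 m or y of toadstool in the frame of tray_three between 0.053 and 0.113 m) and z of toadstool in the frame of tray_three between -0.002 and 0.008 m and x of glaze_jar in the frame of tray_three between -0.03 and 0.03 m and (y of glaze_jar in the frame of tray_three between -0.113 and -0.053 m or y of glaze_jar in the frame of tray_three between -0.03 and 0.03 m or y of glaze_jar in the frame of tray_three between 0.053 and 0.113 m) and z of glaze_jar in the frame of tray_three between -0.002 and 0.008 m and distance of bowl from where it was at the start of the episode below 0.02 m); the robot touches nothing.
It fails at once if a kit piece falls or is flung: faster than 0.5 m/s with its underside less than 25 mm above the bench (a drop of more than about 15 mm) ((height (world z) of tower_house below 0.025 m and linear speed of tower_house above 0.5 m/s) or (height (world z) of toadstool below 0.025 m and linear speed of toadstool above 0.5 m/s) or (height (world z) of cottage below 0.025 m and linear speed of cottage above 0.5 m/s) or (height (world z) of glaze_jar below 0.025 m and linear speed of glaze_jar above 0.5 m/s) or (height (world z) of nozzle_bottle below 0.025 m and linear speed of nozzle_bottle above 0.5 m/s)).
It fails at once if the bowl is pushed more than 20 mm from its place or tipped over (distance of bowl from where it was at the start of the episode above 0.02 m or angle between bowl's own z axis and vertical above 0.5 rad).
It also fails if it takes over 134 s, if anything falls off the work surface, if the arm or the gripper's body presses on something with over 40 N, if the wrist force passes 120 N, or if a joint passes its speed limit or range.

## Robot

A 6-joint arm with a two-finger parallel gripper is mounted at the origin on the work surface. World frame = base frame: x ahead of the robot, y to its left, z up, the work surface at z = 0. Lengths are in mm, angles in rad, forces in N, time in s.
With the tool pointing down it reaches from about 400 to 925 mm from the base axis. Payload 12.5 kg.
Tool frame: the origin (TCP) lies between the finger pads; the fingertips stand 19 mm ahead of it and the grasp point (between the pads) is the TCP (env.nose_length is the distance from the TCP to the fingertips, in mm); z points along the fingers, y is the line along which they close (so a half turn about z gives the same grasp; the last joint's range is limited). The gripper opens to 95 mm and grips with 3 to 60 N. Pads are 20 mm wide; open, the fingers measure 119 mm over their backs; the gripper's body (75 mm by 180 mm) begins 59 mm behind the grasp point.
Start: joints at [-1.28, 0.491, 1.559, -0, 1.092, -0.106], TCP at [241.566, -576.446, 233.661] pointing down, gripper open.
Joint ranges: [-3.1, 3.1], [-0.84, 2.19], [0.05, 2.79], [-1.13, 4.28], [0.06, 2.93], [-2.69, 2.69]. Speed limits (rad/s): [2.22, 2.22, 2.79, 3.14, 3.14, 3.14].

## Interface

Orientations are given as [roll, pitch, yaw] about the fixed x, y, z axes, in that order (R = Rz(yaw) Ry(pitch) Rx(roll)).
In Python, from cell import env gives the robot as it stands. The module is installed in compiled form; this text tells all that it offers.
- The arm moves only by the tool drive_tool, never from a script. Its argument "rows" is a list that holds one entry, the list of rows, each a list of 7 numbers: the shift along the tool's x, y, z scaled (see below), then the turn, a rotation vector about the tool's x, y, z scaled (see below), then the opening, from 0 (shut) to 1 (fully open). In form: [[[tx, ty, tz, ax, ay, az, jaw], ...]]. A call has 1 to 5 rows; each row shifts and turns the commanded pose from where the row before left it, along the tool's axes as they then stand; what a row does not reach is not made up. The controller multiplies each number of a shift by 250 mm and each number of a turn by 180 degrees. A row lasts 1/8 s, in which the tool goes at most 62.5 mm and 10.7 degrees, less where a joint would pass 70% of its speed; a pose out of reach is approached as far as the arm can. A call with a number of a shift or a turn outside -1 to 1 is refused whole. A call with a gripper value outside its range is refused whole. The fingers move at their own pace and stop on an object; the grip force is fixed at half the most. Time passes only in rows, so rows that do not move let the fingers close. It gives the time, the measured TCP pose, the force, the opening and the grip force at its end, in the units of the state.
- env.state(): the state, without advancing time (a new reading comes with each control period).
- env.read_camera(name): name is "scene" or "top" or "wrist"; returns a dict with "color" (384x512x3 uint8, blue, green, red), "camera_matrix" (3x3 intrinsics, pixels), "k1" (the pictures are not rectified: a ray, as slopes to the right and down, at radius r is drawn at 1 + k1 r^2 times it, then the intrinsics apply), "pose" (4x4, takes a point from camera to world coordinates). Camera axes: x right, y up, looking along -z (the intrinsics and any distortion apply to the point x, -y, -z); pixel columns grow to the right and rows downward; lengths in mm; the calibration is good to about 2 mm. A picture is of the moment at which its call begins. There is no depth.
- env.job_done(): hands the job in; it is judged then, once.
Trained networks look in a picture, given as the dict that the camera call returned (one of the last four; its "shot" number tells which), for a name from the list of things; names that differ only in an ending like _2 or _b are one class to them, and where a whole thing is asked for, a point or a joint stands for the part that bears it (a point fixed in the world has none). Each returns a list of dicts, best first, with "score" (0 to 1); they miss things now and then, are a little off and sometimes report something else, mostly with a low value. They report only what shows in the picture. A call takes as long as a camera call.
- env.search_frame(name, picture): "at" ([x, y, z] in mm, in the coordinates of the camera as it stood for that picture, good to about 4 mm: the middle of the surface that is visible of it).
- env.place_of(name, picture): "at" ([x, y, z] in mm, in the coordinates of the camera as it stood for that picture, good to about 4 mm: a listed point, or the origin of a listed thing).
The state is a dict: "t": time; "joints": joint angles; "qvel": joint speeds; "tau": joint torques, N m; "eef_pos": TCP position; "tcp_rot": TCP orientation; "ft_force": force on the tool from outside, world axes, zero at the start; "moment": the same for the moment, N m; "opening": opening from 0.0 (shut) to 1.0 (fully open); "grip_force": force on a finger pad.
Only numpy, scipy, OpenCV 4.12 (cv2) and the standard library are available. Lean on these libraries where they do the work, as an engineer would, in place of code of your own. Each camera call takes 0.05 s, during which the arm holds its last target. There are 200 camera calls.

## Working session

There is one attempt and no reset: what is moved stays moved. The work goes in short steps, Python scripts to look and compute and a tool call to move; the robot and the scene stay as the last step left them, time stands still between calls to the robot, and variables do not carry over. Pictures are saved under pics/ and viewed, at most 14 in all, crops included, and the job is handed in when it is done.

Besides the shell and the picture viewer there is one more tool, called after "Request:" as name(argument=value, ...) on one line, values as JSON. drive_tool: Moves the arm, as the interface text tells. Its arguments: {"type":"object","properties":{"rows":{"type":"array","items":{"type":"array","items":{"type":"array","items":{"type":"number","minimum":-1,"maximum":1}}}}},"required":["rows"]}

```bash
mkdir -p pics
cat > h.py <<'E'
import numpy as np, cv2
from cell import env
N=["tower_house","toadstool","cottage","glaze_jar","nozzle_bottle","bowl","tray_two","tray_three"]
def w(p,a):
    return (np.array(p["pose"])@np.r_[a,1])[:3]
def proj(p,X):
    c=np.linalg.inv(np.array(p["pose"]))@np.r_[X,1]; u=np.array([c[0],-c[1]])/-c[2]
    u=u*(1+p["k1"]*(u@u)); K=np.array(p["camera_matrix"]); return K[:2,:2]@u+K[:2,2]
def ray(p,px,z):
    K=np.array(p["camera_matrix"]); d=(np.array(px)-K[:2,2])/[K[0,0],K[1,1]]; u=d.copy()
    for _ in range(20): u=d/(1+p["k1"]*(u@u))
    P=np.array(p["pose"]); v=P[:3,:3]@[u[0],-u[1],-1]; o=P[:3,3]; return o+v*(z-o[2])/v[2]
E
python3 - <<'E'
from h import *
for c in ["top","scene"]:
    p=env.read_camera(c); cv2.imwrite(f"pics/{c}0.png",p["color"]); print(c,np.round(p["pose"],2).tolist(),p["k1"])
    for n in N:
        for d in env.place_of(n,p)[:2]: print(n,round(d["score"],2),np.round(w(p,d["at"])),np.round(proj(p,w(p,d["at"]))))
print(env.state())
E
```

```text
top [[-0.02, 0.99, -0.13, 399.45], [-1.0, -0.02, -0.02, 61.06], [-0.02, 0.13, 0.99, 1024.94], [0.0, 0.0, 0.0, 1.0]] 0.024707053150278893
tower_house 0.74 [573. 199.  -2.] [208. 180.]
toadstool 0.79 [569. 356.  -1.] [143. 183.]
cottage 0.88 [599.  85.  -1.] [256. 168.]
glaze_jar 0.85 [441. 219.  -0.] [200. 235.]
nozzle_bottle 0.6 [449. 366.  -1.] [139. 234.]
bowl 0.6 [450.  84.   2.] [257. 230.]
tray_two 0.77 [ 445. -189.   -0.] [374. 230.]
tray_three 0.73 [571. 357.   2.] [143. 182.]
tray_three 0.61 [ 619. -173.    1.] [363. 157.]
scene [[0.7, -0.59, 0.4, 947.34], [0.71, 0.57, -0.4, -328.51], [0.01, 0.57, 0.82, 872.02], [0.0, 0.0, 0.0, 1.0]] 0.02955020038882095
tower_house 0.74 [572. 207.   2.] [301. 184.]
tower_house 0.28 [455.  81.   0.] [232. 186.]
toadstool 0.89 [570. 361.  -4.] [340. 152.]
cottage 0.62 [600.  86.   4.] [275. 219.]
nozzle_bottle 0.67 [449. 367.  -3.] [307. 127.]
bowl 0.58 [454.  82.   1.] [232. 185.]
tray_two 0.8 [ 440. -184.    0.] [141. 248.]
tray_three 0.75 [ 621. -174.   -5.] [196. 301.]
{'t': 0.9, 'joints': array([-1.27962270e+00,  4.90882569e-01,  1.55888599e+00, -2.84341711e-05,
        1.09168561e+00, -1.05588811e-01]), 'qvel': array([-0.0003851 ,  0.00179301, -0.00112681,  0.00049146,  0.00049951,
        0.0005491 ]), 'tau': array([-7.47286613e-04, -6.12467408e+01, -2.58429641e+01,  6.93746028e-02,
        4.44821734e-02, -4.63606727e-05]), 'eef_pos': array([ 241.5500587 , -576.46285022,  233.67660928]), 'tcp_rot': array([3.14145760e+00, 3.96890631e-05, 3.96775538e-01]), 'ft_force': array([-0.19629938,  0.08517296, -0.77024631]), 'moment': array([-0.06799778,  0.00430131, -0.02723375]), 'grip_force': 0.0, 'opening': 0.9986377687284723}
```

Run:
```python
import cv2
a=cv2.imread("pics/top0.png")
cv2.imwrite("pics/top1.png",cv2.resize(a[110:300,100:460],(800,422),interpolation=cv2.INTER_CUBIC))
```

```text
(no output)
```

View pics/top0.png

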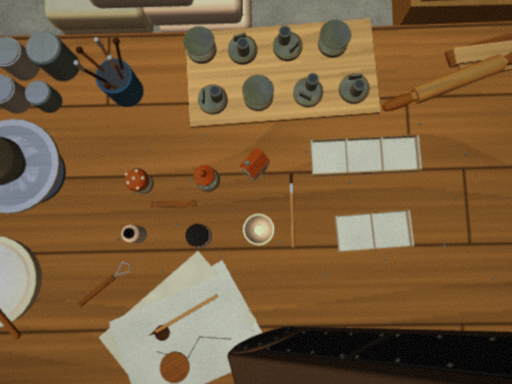

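View pics/scene0.png

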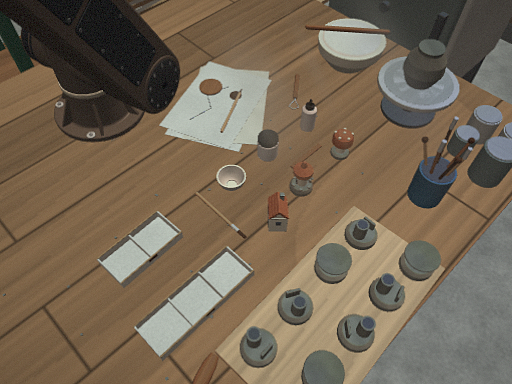

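View pics/top1.png

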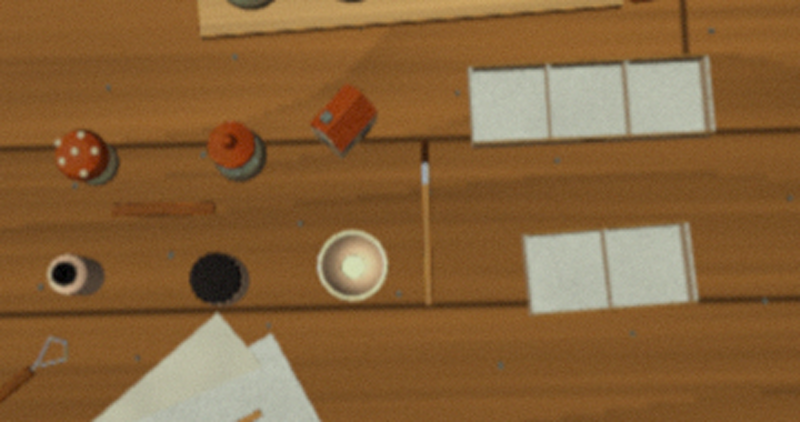

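The images show the five pieces, the bowl and both empty trays, and the detections match them (spurious tray_three hit at the toadstool ignored). Next I fit the tray rims and the cottage yaw from the picture.

Run:
```python
from h import *
p=env.read_camera("top"); f=lambda a,z: ray(p,[100+a[0]/2.2222,110+a[1]/2.2222],z)[:2]
for n,C in dict(three=[(469,68),(708,57),(714,131),(474,143)],two=[(523,237),(688,224),(697,300),(530,313)]).items():
    q=np.array([f(c,24) for c in C]); print(n,q.round(0).tolist(),q.mean(0).round(1)); 
    v=q[0]-q[1]+q[3]-q[2]; print("len",np.linalg.norm(v)/2,"yaw of y",np.degrees(np.arctan2(v[1],v[0]))-90)
h=cv2.cvtColor(p["color"],cv2.COLOR_BGR2HSV)
m=((h[...,1]>190)&((h[...,0]<8))).astype(np.uint8); s=np.zeros_like(m); s[145:185,235:280]=m[145:185,235:280]
r=cv2.minAreaRect(cv2.findNonZero(s)); print(r,s.sum()); b=cv2.boxPoints(r); print([ray(p,c,68)[:2].round(0) for c in b])
```

```text
three [[658.0, -48.0], [662.0, -300.0], [583.0, -301.0], [576.0, -50.0]] [ 619.8 -174.7]
len 251.60922038266648 yaw of y 1.2778270134922707
two [[476.0, -97.0], [486.0, -267.0], [408.0, -271.0], [398.0, -101.0]] [ 441.8 -184.1]
len 170.79122465024636 yaw of y 3.2616877123975314
((257.0, 167.0), (0.0, 0.0), 0.0) 1
[array([589.,  80.]), array([589.,  80.]), array([589.,  80.]), array([589.,  80.])]
```

Request:
drive_tool(rows=[[[0.1,-0.1,0,0,0,-0.0535,1],[0.1,-0.1,0,0,0,-0.0535,1],[0.1,-0.1,0,0,0,-0.0535,1],[0.1,-0.1,0,0,0,-0.0535,1],[0.1,-0.1,0,0,0,-0.0535,1]]])

```text
t: 1.58
eef_pos: [250.6, -403.7, 233.7]
tcp_rot: [3.141, 0.0, 1.243]
ft_force: [-0.2, 0.2, -0.3]
opening: 1.0
grip_force: 0.0
```

Request:
drive_tool(rows=[[[0,0,0,0,0,-0.0522,1],[0,0,0,0,0,-0.0522,1],[0.16,0.12,0,0,0,0,1],[0.16,0.12,0,0,0,0,1],[0.16,0.12,0,0,0,0,1]]])

```text
t: 2.2
eef_pos: [342.0, -284.2, 233.8]
tcp_rot: [3.141, 0.0, 1.565]
ft_force: [0.2, -0.6, 0.7]
opening: 1.003
grip_force: 0.0
```

Request:
drive_tool(rows=[[[0.16,0.12,0,0,0,0,1],[0.16,0.12,0,0,0,0,1],[0.16,0.12,0,0,0,0,1],[0.16,0.12,0,0,0,0,1],[0.16,0.12,0,0,0,0,1]]])

```text
t: 2.82
eef_pos: [493.3, -84.7, 233.8]
tcp_rot: [3.141, 0.0, 1.565]
ft_force: [1.0, -0.2, 0.3]
opening: 1.0
grip_force: 0.0
```

Request:
drive_tool(rows=[[[0.16,0.12,0,0,0,0,1],[0.16,0.12,0,0,0,0,1],[0.16,0.0,0,0,0,0,1],[0.16,0.0,0,0,0,0,1],[0,0,0,0,0,0,1]]])

```text
t: 3.45
eef_pos: [553.1, 75.5, 233.6]
tcp_rot: [-3.142, -0.0, 1.568]
ft_force: [-0.1, -0.4, -0.9]
opening: 0.999
grip_force: 0.0
```

Run:
```python
from h import *
p=env.read_camera("wrist"); cv2.imwrite("pics/w0.png",p["color"])
print(env.state()["eef_pos"],env.state()["tcp_rot"],np.round(p["pose"],2).tolist())
for n in N[:6]:
    for d in env.place_of(n,p)[:1]: print(n,round(d["score"],2),np.round(w(p,d["at"])))
```

```text
[553.19270147  74.20113983 233.61658733] [3.14152378e+00 2.29323975e-04 1.56728005e+00] [[1.0, 0.0, 0.0, 552.29], [-0.0, 0.96, 0.29, 156.81], [-0.0, -0.29, 0.96, 384.93], [0.0, 0.0, 0.0, 1.0]]
tower_house 0.82 [572. 199.  -0.]
toadstool 0.16 [604.  89.   1.]
cottage 0.92 [604.  88.  -1.]
glaze_jar 0.89 [439. 218.   2.]
bowl 0.59 [450.  80.  -0.]
```

View pics/w0.png

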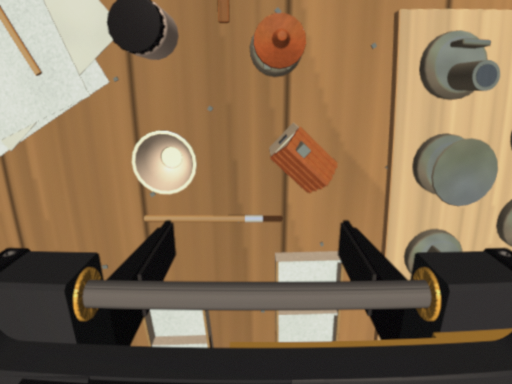

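Run:
```python
from h import *
p=env.read_camera("wrist"); h=cv2.cvtColor(p["color"],cv2.COLOR_BGR2HSV)
m=((h[...,1]>150)&((h[...,0]<11)|(h[...,0]>172))).astype(np.uint8); m[:118]=0;m[200:]=0;m[:,:262]=0;m[:,345:]=0
m=cv2.morphologyEx(m,cv2.MORPH_OPEN,np.ones((3,3),np.uint8))
c=max(cv2.findContours(m,0,1)[0],key=cv2.contourArea)
c=cv2.convexHull(c)
r=cv2.minAreaRect(c); b=cv2.boxPoints(r); print(r, cv2.contourArea(c))
W=np.array([ray(p,x,60)[:2] for x in b]); print(W.round(0).tolist(),W.mean(0))
for i in range(4):
    v=W[i]-W[i-1]; print(np.linalg.norm(v),np.degrees(np.arctan2(v[1],v[0])))
a=cv2.approxPolyDP(c,3,True)[:,0]; W=[ray(p,x.astype(float),60)[:2] for x in a]
for i in range(len(a)):
    v=W[i]-W[i-1]; print(a[i],W[i].round(0),np.linalg.norm(v).round(),np.degrees(np.arctan2(v[1],v[0])).round(1))
```

```text
((298.4452209472656, 167.02056884765625), (57.83834457397461, 20.989299774169922), 42.87889862060547) 1073.5
[[566.0, 91.0], [580.0, 107.0], [625.0, 65.0], [611.0, 49.0]] [595.61194405  77.90082659]
61.82311035786461 136.625328546493
21.15860412038252 47.431097539551885
61.01680416355542 -42.62648230514654
21.981265275130013 -130.48260020334135
[272 153] [568.  93.] 51.0 134.6
[288 143] [584. 103.] 19.0 32.1
[324 182] [622.  62.] 56.0 -46.9
[306 187] [604.  57.] 19.0 -164.2
```

Request:
drive_tool(rows=[[[0.026,0.098,0,0,0,0,1],[0.026,0.098,0,0,0,0,1],[0,0,0,0,0,-0.0508,1],[0,0,0,0,0,-0.0508,1],[0,0,0,0,0,-0.0508,1]]])

```text
t: 4.47
eef_pos: [602.4, 85.7, 233.5]
tcp_rot: [-3.141, 0.0, 2.049]
ft_force: [0.5, -0.4, 0.2]
opening: 0.999
grip_force: 0.0
```

Request:
drive_tool(rows=[[[0,0,0,0,0,-0.0508,1],[0,0,0,0,0,-0.0508,1],[0,0,0.12,0,0,0,1],[0,0,0.12,0,0,0,1],[0,0,0,0,0,0,1]]])

```text
t: 5.1
eef_pos: [601.6, 85.7, 172.0]
tcp_rot: [-3.139, -0.003, 2.362]
ft_force: [0.4, -0.1, -0.1]
opening: 0.997
grip_force: 0.0
```

Run:
```python
from h import *
p=env.read_camera("wrist"); cv2.imwrite("pics/w1.png",p["color"])
print(env.state()["eef_pos"],env.state()["tcp_rot"])
for n in N[:6]:
    for d in env.place_of(n,p)[:1]: print(n,round(d["score"],2),np.round(w(p,d["at"])))
```

```text
[602.31265119  85.78644664 173.49823723] [-3.14057705e+00 -8.15499240e-04  2.36263140e+00]
tower_house 0.9 [575. 205.  -2.]
cottage 0.56 [602.  85.   0.]
bowl 0.98 [451.  85.  -2.]
```

View pics/w1.png

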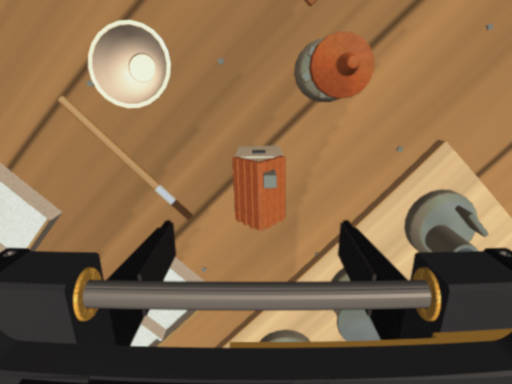

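The roof edges are vertical in the picture (columns about 234 and 286), so the jaw is aligned with the cottage. Descend and close.

Request:
drive_tool(rows=[[[0,0,0.12,0,0,0,1],[0,0,0.12,0,0,0,1],[0,0,0.12,0,0,0,1],[0,0,0.1,0,0,0,1],[0,0,0.05,0,0,0,1]]])

```text
t: 6.08
eef_pos: [602.2, 86.1, 45.3]
tcp_rot: [-3.141, -0.0, 2.363]
ft_force: [-0.2, -0.4, 0.2]
opening: 0.998
grip_force: 0.0
```

Request:
drive_tool(rows=[[[0,0,0,0,0,0,0.7],[0,0,0,0,0,0,0.5],[0,0,0,0,0,0,0.3],[0,0,0,0,0,0,0.3],[0,0,0,0,0,0,0.3]]])

```text
t: 6.7
eef_pos: [602.4, 86.1, 46.4]
tcp_rot: [3.141, 0.0, 2.363]
ft_force: [-0.1, 0.9, -0.7]
opening: 0.531
grip_force: 0.0
```

Request:
drive_tool(rows=[[[0,0,0,0,0,0,0.3],[0,0,0,0,0,0,0.3],[0,0,0,0,0,0,0.3],[0,0,0,0,0,0,0.3]]])

```text
t: 7.2
eef_pos: [602.5, 86.2, 46.2]
tcp_rot: [3.141, 0.0, 2.363]
ft_force: [1.1, 0.6, 2.9]
opening: 0.455
grip_force: 29.9
```

Request:
drive_tool(rows=[[[0,0,-0.04,0,0,0,0.3],[0,0,-0.1,0,0,0,0.3],[0,0,-0.14,0,0,0,0.3],[0,0,-0.14,0,0,0,0.3],[0,0,-0.14,0,0,0,0.3]]])

```text
t: 7.82
eef_pos: [602.0, 86.1, 187.6]
tcp_rot: [-3.141, -0.0, 2.363]
ft_force: [0.4, 0.2, -1.9]
opening: 0.454
grip_force: 29.9
```

Request:
drive_tool(rows=[[[0,0,0,0,0,0.0508,0.3],[0,0,0,0,0,0.0508,0.3],[0,0,0,0,0,0.0508,0.3],[0,0,0,0,0,0.0508,0.3],[0,0,0,0,0,0.0508,0.3]]])

```text
t: 8.45
eef_pos: [602.0, 86.1, 186.4]
tcp_rot: [-3.141, 0.0, 1.56]
ft_force: [0.2, 0.0, -0.9]
opening: 0.457
grip_force: 29.9
```

Request:
drive_tool(rows=[[[-0.092,0.01,0,0,0,0,0.3],[-0.16,0.01,0,0,0,0,0.3],[-0.16,0.01,0,0,0,0,0.3],[-0.16,0.01,0,0,0,0,0.3],[-0.16,0.01,0,0,0,0,0.3]]])

```text
t: 9.07
eef_pos: [613.5, -98.2, 186.5]
tcp_rot: [-3.141, 0.0, 1.565]
ft_force: [-0.5, -0.1, -1.9]
opening: 0.458
grip_force: 29.9
```

Request:
drive_tool(rows=[[[-0.16,0.01,0,0,0,0,0.3],[-0.16,0.01,0,0,0,0,0.3],[-0.16,0.01,0,0,0,0,0.3],[-0.16,0.0,0,0,0,0,0.3],[0,0,0,0,0,0,0.3]]])

```text
t: 9.7
eef_pos: [619.8, -259.4, 186.0]
tcp_rot: [-3.141, 0.0, 1.562]
ft_force: [-0.4, 0.0, -1.1]
opening: 0.454
grip_force: 29.9
```

Run:
```python
from h import *
p=env.read_camera("top"); cv2.imwrite("pics/w2.png",p["color"])
for n in N[6:]: print(n,[(round(d["score"],2),np.round(w(p,d["at"])))for d in env.place_of(n,p)[:2]])
p=env.read_camera("wrist"); cv2.imwrite("pics/w2.png",p["color"])
print(env.state()["eef_pos"],env.state()["tcp_rot"])
for n in N[6:]: print(n,[(round(d["score"],2),np.round(w(p,d["at"])))for d in env.place_of(n,p)[:2]])
for y in (-131,-48):
  for x in(576,662): print(proj(p,[x,y,24]).round())
```

```text
tray_two []
tray_three [(0.72, array([ 619., -175.,   -2.]))]
[ 620.34135081 -255.89310091  186.30146564] [-3.14128803e+00 -1.93582071e-04  1.56599940e+00]
tray_two [(0.79, array([ 442., -181.,    1.]))]
tray_three [(0.91, array([ 624., -173.,    3.]))]
[208.  42.]
[303.  41.]
[205. -59.]
[305. -60.]
```

View pics/w2.png

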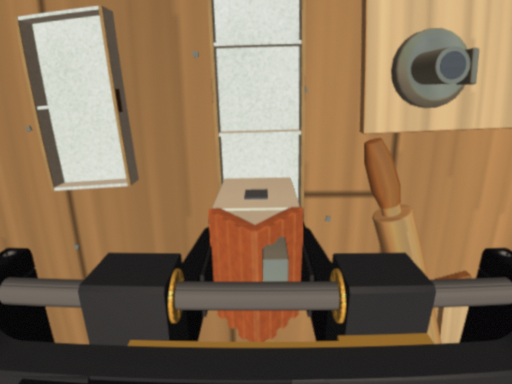

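Request:
drive_tool(rows=[[[0,0,0.12,0,0,0,0.3],[0,0,0.12,0,0,0,0.3],[0,0,0.12,0,0,0,0.3],[0,0,0.1,0,0,0,0.3],[0,0,0.05,0,0,0,0.3]]])

```text
t: 10.62
eef_pos: [620.2, -256.0, 57.5]
tcp_rot: [-3.14, -0.001, 1.566]
ft_force: [0.6, 0.5, -2.0]
opening: 0.457
grip_force: 29.9
```

Request:
drive_tool(rows=[[[0,0,0.012,0,0,0,0.3],[0,0,0.012,0,0,0,0.3],[0,0,0.01,0,0,0,0.3],[0,0,0,0,0,0,0.3],[0,0,0,0,0,0,0.3]]])

```text
t: 11.25
eef_pos: [620.5, -257.0, 50.5]
tcp_rot: [3.141, 0.0, 1.565]
ft_force: [-0.4, 0.2, -1.2]
opening: 0.457
grip_force: 29.9
```

Request:
drive_tool(rows=[[[0,0,0.004,0,0,0,0.3],[0,0,0.004,0,0,0,0.3],[0,0,0,0,0,0,0.3],[0,0,0,0,0,0,0.3]]])

```text
t: 11.75
eef_pos: [620.8, -257.1, 49.1]
tcp_rot: [3.141, 0.001, 1.565]
ft_force: [-1.1, 0.6, 7.9]
opening: 0.455
grip_force: 29.9
```

Request:
drive_tool(rows=[[[0,0,0,0,0,0,0.9],[0,0,0,0,0,0,0.9],[0,0,0,0,0,0,0.9],[0,0,0,0,0,0,0.9],[0,0,0,0,0,0,0.9]]])

```text
t: 12.38
eef_pos: [620.4, -257.0, 48.1]
tcp_rot: [-3.142, 0.0, 1.565]
ft_force: [-0.1, -0.2, -0.9]
opening: 0.883
grip_force: 0.0
```

Request:
drive_tool(rows=[[[0,0,-0.05,0,0,0,0.9],[0,0,-0.1,0,0,0,0.9],[0,0,-0.15,0,0,0,0.9],[0,0,-0.15,0,0,0,0.9],[0,0,-0.13,0,0,0,0.9]]])

```text
t: 13.0
eef_pos: [620.5, -257.0, 195.7]
tcp_rot: [3.14, 0.001, 1.565]
ft_force: [0.4, 0.2, 0.3]
opening: 0.899
grip_force: 0.0
```

Request:
drive_tool(rows=[[[0.2,0,0,0,0,0,1],[0.2,-0.02,0,0,0,0,1],[0.2,-0.02,0,0,0,0,1],[0.2,-0.02,0,0,0,0,1],[0.2,-0.02,0,0,0,0,1]]])

```text
t: 13.62
eef_pos: [601.6, -5.3, 194.2]
tcp_rot: [3.14, 0.0, 1.565]
ft_force: [-0.3, 0.2, 0.5]
opening: 1.003
grip_force: 0.0
```

Request:
drive_tool(rows=[[[0.2,-0.02,0,0,0,0,1],[0.2,-0.02,0,0,0,0,1],[0.2,-0.02,0,0,0,0,1],[0.2,-0.02,0,0,0,0,1],[0.2,-0.02,0,0,0,0,1]]])

```text
t: 14.25
eef_pos: [578.0, 245.0, 194.2]
tcp_rot: [3.14, -0.0, 1.565]
ft_force: [1.1, -0.1, -0.2]
opening: 1.0
grip_force: 0.0
```

Request:
drive_tool(rows=[[[0.16,-0.02,0,0,0,0,1],[0,0,0,0,0,0,1],[0,0,0,0,0,0,1]]])

```text
t: 14.62
eef_pos: [573.4, 283.0, 193.6]
tcp_rot: [3.141, 0.0, 1.565]
ft_force: [0.1, 1.6, -0.6]
opening: 1.0
grip_force: 0.0
```

```bash
cat > look.py <<'E'
from h import *
import sys
for c in sys.argv[1].split(","):
    p=env.read_camera(c)
    for n in N[:6]:
        for d in env.place_of(n,p)[:1]: print(c,n,round(d["score"],2),np.round(w(p,d["at"])))
s=env.state(); print(s["t"],s["eef_pos"],s["tcp_rot"],s["joints"].round(2))
E
python3 look.py wrist,top,scene
```

```text
wrist tower_house 0.77 [573. 202.   0.]
wrist toadstool 0.63 [570. 357.  -3.]
wrist glaze_jar 0.64 [438. 218.   4.]
wrist nozzle_bottle 0.98 [446. 365.   3.]
wrist bowl 0.96 [451.  83.  -1.]
top tower_house 0.97 [574. 199.   0.]
top cottage 0.82 [ 617. -256.    2.]
top glaze_jar 0.58 [442. 218.  -1.]
top bowl 0.96 [451.  83.  -3.]
scene tower_house 0.7 [570. 204.   2.]
scene toadstool 0.85 [569. 361.  -2.]
scene cottage 0.62 [ 621. -256.    7.]
scene glaze_jar 0.87 [438. 220.  -6.]
scene nozzle_bottle 0.63 [447. 366.  -3.]
scene bowl 0.72 [455.  83.  -1.]
15.675 [573.44573561 283.32867457 193.08170253] [-3.14156882e+00  9.53850741e-05  1.56515706e+00] [ 0.36  0.55  1.57 -0.    1.02  0.36]
```

Request:
drive_tool(rows=[[[0.15,-0.007,0,0,0,0,1],[0.149,-0.007,0,0,0,0,1],[0,0,0.05,0,0,0,1],[0,0,0.12,0,0,0,1],[0,0,0.12,0,0,0,1]]])

```text
t: 16.3
eef_pos: [570.3, 357.2, 119.4]
tcp_rot: [-3.141, 0.0, 1.565]
ft_force: [0.6, -0.1, -0.4]
opening: 0.999
grip_force: 0.0
```

Request:
drive_tool(rows=[[[0,0,0.12,0,0,0,1],[0,0,0.11,0,0,0,1],[0,0,0.052,0,0,0,1],[0,0,0,0,0,0,0.8],[0,0,0,0,0,0,0.6]]])

```text
t: 16.92
eef_pos: [570.9, 358.1, 51.1]
tcp_rot: [3.14, -0.001, 1.565]
ft_force: [0.5, -0.4, 0.3]
opening: 0.845
grip_force: 0.0
```

Request:
drive_tool(rows=[[[0,0,0,0,0,0,0.4],[0,0,0,0,0,0,0.4],[0,0,0,0,0,0,0.4],[0,0,0,0,0,0,0.4],[0,0,0,0,0,0,0.4]]])

```text
t: 17.55
eef_pos: [570.4, 358.2, 50.4]
tcp_rot: [3.141, -0.0, 1.565]
ft_force: [-1.9, -0.7, 6.3]
opening: 0.548
grip_force: 30.0
```

Request:
drive_tool(rows=[[[0,0,-0.04,0,0,0,0.4],[0,0,-0.1,0,0,0,0.4],[0,0,-0.14,0,0,0,0.4],[0,0,-0.14,0,0,0,0.4],[0,0,-0.14,0,0,0,0.4]]])

```text
t: 18.18
eef_pos: [570.3, 358.0, 191.6]
tcp_rot: [3.142, 0.0, 1.565]
ft_force: [0.2, -0.4, -1.3]
opening: 0.547
grip_force: 30.0
```

Request:
drive_tool(rows=[[[-0.088,0.017,0,0,0,0,0.4],[-0.17,0.017,0,0,0,0,0.4],[-0.17,0.017,0,0,0,0,0.4],[-0.17,0.017,0,0,0,0,0.4],[-0.17,0.017,0,0,0,0,0.4]]])

```text
t: 18.8
eef_pos: [590.0, 163.7, 189.1]
tcp_rot: [-3.14, 0.001, 1.565]
ft_force: [-0.4, -0.5, -1.8]
opening: 0.548
grip_force: 30.0
```

Request:
drive_tool(rows=[[[-0.17,0.017,0,0,0,0,0.4],[-0.17,0.017,0,0,0,0,0.4],[-0.17,0.017,0,0,0,0,0.4],[-0.17,0.017,0,0,0,0,0.4],[-0.17,0.017,0,0,0,0,0.4]]])

```text
t: 19.42
eef_pos: [609.8, -48.8, 189.2]
tcp_rot: [-3.14, -0.0, 1.565]
ft_force: [1.1, 0.2, -1.5]
opening: 0.549
grip_force: 30.0
```

Request:
drive_tool(rows=[[[-0.17,0.017,0,0,0,0,0.4],[-0.17,0.017,0,0,0,0,0.4],[-0.17,0,0,0,0,0,0.4],[0,0,0,0,0,0,0.4],[0,0,0,0,0,0,0.4]]])

```text
t: 20.05
eef_pos: [617.7, -174.2, 189.4]
tcp_rot: [-3.14, -0.001, 1.564]
ft_force: [0.0, 0.2, -0.9]
opening: 0.549
grip_force: 30.0
```

Request:
drive_tool(rows=[[[0,0.012,0.12,0,0,0,0.4],[0,0,0.12,0,0,0,0.4],[0,0,0.12,0,0,0,0.4],[0,0,0.1,0,0,0,0.4],[0,0,0.05,0,0,0,0.4]]])

```text
t: 20.68
eef_pos: [620.9, -172.9, 61.3]
tcp_rot: [-3.14, -0.001, 1.566]
ft_force: [0.3, 0.5, 0.0]
opening: 0.546
grip_force: 30.0
```

Request:
drive_tool(rows=[[[0,0,0.012,0,0,0,0.4],[0,0,0.01,0,0,0,0.4],[0,0,0.006,0,0,0,0.4],[0,0,0,0,0,0,0.4],[0,0,0,0,0,0,0.4]]])

```text
t: 21.3
eef_pos: [621.5, -174.3, 56.0]
tcp_rot: [3.141, 0.0, 1.565]
ft_force: [0.5, 0.3, -1.2]
opening: 0.542
grip_force: 30.0
```

Request:
drive_tool(rows=[[[0,0,0.004,0,0,0,0.4],[0,0,0.004,0,0,0,0.4],[0,0,0,0,0,0,0.4],[0,0,0,0,0,0,0.4]]])

```text
t: 21.8
eef_pos: [621.4, -174.2, 53.6]
tcp_rot: [-3.142, 0.0, 1.565]
ft_force: [0.3, 0.4, -0.9]
opening: 0.547
grip_force: 30.0
```

Request:
drive_tool(rows=[[[0,0,0.004,0,0,0,0.4],[0,0,0,0,0,0,0.4],[0,0,0,0,0,0,0.4]]])

```text
t: 22.18
eef_pos: [621.4, -174.3, 53.5]
tcp_rot: [3.141, 0.0, 1.565]
ft_force: [-2.4, 0.2, 7.1]
opening: 0.546
grip_force: 30.0
```

Request:
drive_tool(rows=[[[0,0,0,0,0,0,0.95],[0,0,0,0,0,0,0.95],[0,0,0,0,0,0,0.95],[0,0,0,0,0,0,0.95],[0,0,0,0,0,0,0.95]]])

```text
t: 22.8
eef_pos: [621.4, -174.2, 52.6]
tcp_rot: [-3.142, 0.0, 1.565]
ft_force: [0.5, -0.4, -0.7]
opening: 0.94
grip_force: 0.0
```

Request:
drive_tool(rows=[[[0,0,-0.04,0,0,0,0.95],[0,0,-0.1,0,0,0,0.95],[0,0,-0.14,0,0,0,0.95],[0,0,-0.14,0,0,0,0.95],[0,0,-0.14,0,0,0,0.95]]])

```text
t: 23.42
eef_pos: [621.3, -174.2, 194.6]
tcp_rot: [3.141, 0.0, 1.565]
ft_force: [-0.0, -0.1, -0.4]
opening: 0.95
grip_force: 0.0
```

Request:
drive_tool(rows=[[[0.157,-0.072,0,0,0,0,1],[0.157,-0.072,0,0,0,0,1],[0.157,-0.072,0,0,0,0,1],[0.157,-0.072,0,0,0,0,1],[0.157,-0.072,0,0,0,0,1]]])

```text
t: 24.05
eef_pos: [531.8, 23.7, 193.4]
tcp_rot: [3.141, 0.0, 1.565]
ft_force: [0.5, -0.1, -0.0]
opening: 0.999
grip_force: 0.0
```

Request:
drive_tool(rows=[[[0.157,-0.072,0,0,0,0,1],[0.157,-0.072,0,0,0,0,1],[0.157,-0.072,0,0,0,0,1],[0.157,-0.072,0,0,0,0,1],[0.157,-0.072,0,0,0,0,1]]])

```text
t: 24.68
eef_pos: [443.0, 220.5, 193.4]
tcp_rot: [3.141, -0.0, 1.565]
ft_force: [0.9, -1.0, 0.1]
opening: 1.001
grip_force: 0.0
```

```bash
python3 look.py top,scene
```

```text
top tower_house 0.9 [573. 201.  -1.]
top toadstool 0.62 [ 619. -178.    5.]
top cottage 0.81 [ 618. -257.    3.]
top glaze_jar 0.61 [441. 217.  -1.]
top bowl 0.74 [450.  83.   1.]
scene tower_house 0.78 [569. 205.  -1.]
scene toadstool 0.79 [ 620. -175.    1.]
scene cottage 0.6 [ 623. -257.    7.]
scene glaze_jar 0.64 [438. 222.  -4.]
scene nozzle_bottle 0.96 [446. 364.  -1.]
scene bowl 0.8 [457.  85.  -3.]
25.375 [443.74878365 219.02787681 192.57011265] [3.14159021e+00 1.15438274e-04 1.56463934e+00] [ 0.32  0.36  1.92 -0.    0.86  0.33]
```

Request:
drive_tool(rows=[[[0,-0.016,0.05,0,0,0,1],[0,0,0.12,0,0,0,1],[0,0,0.14,0,0,0,1],[0,0,0.12,0,0,0,1],[0,0,0.08,0,0,0,1]]])

```text
t: 26.0
eef_pos: [438.7, 219.1, 63.1]
tcp_rot: [-3.14, 0.001, 1.565]
ft_force: [-0.1, -0.6, 0.5]
opening: 1.0
grip_force: 0.0
```

Request:
drive_tool(rows=[[[0,0,0.024,0,0,0,1],[0,0,0,0,0,0,0.6],[0,0,0,0,0,0,0.4],[0,0,0,0,0,0,0.4],[0,0,0,0,0,0,0.4]]])

```text
t: 26.62
eef_pos: [439.8, 219.4, 59.5]
tcp_rot: [3.141, -0.0, 1.565]
ft_force: [-0.1, 0.2, -0.0]
opening: 0.637
grip_force: 0.0
```

Request:
drive_tool(rows=[[[0,0,0,0,0,0,0.4],[0,0,0,0,0,0,0.4],[0,0,0,0,0,0,0.4],[0,0,0,0,0,0,0.4]]])

```text
t: 27.12
eef_pos: [439.8, 219.4, 59.4]
tcp_rot: [3.141, -0.0, 1.565]
ft_force: [0.2, -0.4, 6.5]
opening: 0.554
grip_force: 30.0
```

Request:
drive_tool(rows=[[[0,0,-0.04,0,0,0,0.4],[0,0,-0.1,0,0,0,0.4],[0,0,-0.13,0,0,0,0.4],[0,0,-0.13,0,0,0,0.4],[0,0,-0.12,0,0,0,0.4]]])

```text
t: 27.75
eef_pos: [439.2, 219.2, 190.6]
tcp_rot: [-3.141, 0.0, 1.565]
ft_force: [-0.0, 0.4, -2.3]
opening: 0.552
grip_force: 30.0
```

Request:
drive_tool(rows=[[[-0.138,0.08,0,0,0,0,0.4],[-0.138,0.08,0,0,0,0,0.4],[-0.138,0.08,0,0,0,0,0.4],[-0.138,0.08,0,0,0,0,0.4],[-0.138,0.08,0,0,0,0,0.4]]])

```text
t: 28.38
eef_pos: [538.8, 45.1, 189.4]
tcp_rot: [-3.141, 0.0, 1.565]
ft_force: [0.6, 0.9, -1.4]
opening: 0.554
grip_force: 30.0
```

Request:
drive_tool(rows=[[[-0.138,0.08,0,0,0,0,0.4],[-0.138,0.08,0,0,0,0,0.4],[-0.138,0.08,0,0,0,0,0.4],[-0.138,0.08,0,0,0,0,0.4],[0,0,0,0,0,0,0.4]]])

```text
t: 29.0
eef_pos: [618.3, -94.2, 188.9]
tcp_rot: [-3.141, 0.0, 1.563]
ft_force: [-0.8, 0.3, -2.3]
opening: 0.555
grip_force: 30.0
```

Request:
drive_tool(rows=[[[0,0,0,0,0,0,0.4],[0,0,0,0,0,0,0.4]]])

```text
t: 29.25
eef_pos: [617.4, -91.2, 189.3]
tcp_rot: [-3.141, -0.0, 1.566]
ft_force: [-1.0, -0.3, -1.8]
opening: 0.554
grip_force: 30.0
```

Request:
drive_tool(rows=[[[0,0.006,0.12,0,0,0,0.4],[0,0,0.12,0,0,0,0.4],[0,0,0.12,0,0,0,0.4],[0,0,0.07,0,0,0,0.4],[0,0,0.04,0,0,0,0.4]]])

```text
t: 29.88
eef_pos: [619.3, -91.7, 71.2]
tcp_rot: [-3.141, -0.0, 1.566]
ft_force: [1.2, 0.0, -0.2]
opening: 0.552
grip_force: 30.0
```

Request:
drive_tool(rows=[[[0,0,0.014,0,0,0,0.4],[0,0,0.012,0,0,0,0.4],[0,0,0.006,0,0,0,0.4],[0,0,0,0,0,0,0.4],[0,0,0,0,0,0,0.4]]])

```text
t: 30.5
eef_pos: [619.4, -92.3, 63.9]
tcp_rot: [3.141, 0.0, 1.565]
ft_force: [0.2, 0.2, -1.3]
opening: 0.553
grip_force: 30.0
```

Request:
drive_tool(rows=[[[0,0,0.004,0,0,0,0.4],[0,0,0.003,0,0,0,0.4],[0,0,0,0,0,0,0.4],[0,0,0,0,0,0,0.4]]])

```text
t: 31.0
eef_pos: [619.4, -92.2, 62.4]
tcp_rot: [3.141, 0.0, 1.565]
ft_force: [-2.2, 0.6, 5.9]
opening: 0.55
grip_force: 30.0
```

Request:
drive_tool(rows=[[[0,0,0,0,0,0,0.95],[0,0,0,0,0,0,0.95],[0,0,0,0,0,0,0.95],[0,0,0,0,0,0,0.95],[0,0,0,0,0,0,0.95]]])

```text
t: 31.62
eef_pos: [619.4, -92.2, 61.8]
tcp_rot: [3.142, 0.0, 1.565]
ft_force: [-0.8, -1.1, 0.7]
opening: 0.944
grip_force: 0.0
```

Request:
drive_tool(rows=[[[0,0,-0.04,0,0,0,0.95],[0,0,-0.1,0,0,0,0.95],[0,0,-0.14,0,0,0,0.95],[0,0,-0.14,0,0,0,0.95],[0,0,-0.1,0,0,0,0.95]]])

```text
t: 32.25
eef_pos: [619.5, -92.2, 194.3]
tcp_rot: [3.14, 0.001, 1.565]
ft_force: [0.3, 0.3, 0.6]
opening: 0.954
grip_force: 0.0
```

Request:
drive_tool(rows=[[[0.196,-0.031,0,0,0,0,1],[0.196,-0.031,0,0,0,0,1],[0.196,-0.031,0,0,0,0,1],[0.196,-0.031,0,0,0,0,1],[0.196,-0.031,0,0,0,0,1]]])

```text
t: 32.88
eef_pos: [581.6, 154.6, 192.7]
tcp_rot: [3.141, -0.0, 1.565]
ft_force: [0.8, 1.0, -0.4]
opening: 1.001
grip_force: 0.0
```

Request:
drive_tool(rows=[[[0.198,-0.033,0,0,0,0,1],[0,0,0,0,0,0,1],[0,0,0,0,0,0,1],[0,0,0,0,0,0,1]]])

```text
t: 33.38
eef_pos: [574.3, 201.4, 192.1]
tcp_rot: [3.141, 0.0, 1.564]
ft_force: [0.1, -0.4, -0.2]
opening: 1.0
grip_force: 0.0
```

```bash
python3 look.py top,scene
```

```text
top toadstool 0.94 [ 622. -174.    6.]
top cottage 0.77 [ 618. -259.    5.]
top glaze_jar 0.91 [618. -91.   3.]
top bowl 0.97 [450.  81.   1.]
scene tower_house 0.98 [569. 204.   2.]
scene toadstool 0.63 [ 620. -172.    1.]
scene cottage 0.96 [ 619. -259.    8.]
scene glaze_jar 0.81 [619. -92.  -2.]
scene nozzle_bottle 0.7 [448. 369.  -5.]
scene bowl 0.86 [457.  83.  -1.]
34.075 [574.01134279 202.60130718 191.84424656] [3.14155755e+00 1.10527512e-04 1.56524720e+00] [ 0.23  0.51  1.65 -0.    0.98  0.24]
```

Request:
drive_tool(rows=[[[0,-0.007,0.05,0,0,0,1],[0,0,0.12,0,0,0,1],[0,0,0.14,0,0,0,1],[0,0,0.11,0,0,0,1],[0,0,0.067,0,0,0,1]]])

```text
t: 34.7
eef_pos: [571.5, 202.4, 68.1]
tcp_rot: [-3.14, 0.001, 1.565]
ft_force: [0.0, 0.0, -0.3]
opening: 1.005
grip_force: 0.0
```

Request:
drive_tool(rows=[[[0,0,0.02,0,0,0,1],[0,0,0,0,0,0,0.6],[0,0,0,0,0,0,0.35],[0,0,0,0,0,0,0.35],[0,0,0,0,0,0,0.35]]])

```text
t: 35.33
eef_pos: [572.4, 202.6, 65.5]
tcp_rot: [3.141, -0.0, 1.565]
ft_force: [0.1, -0.3, -0.5]
opening: 0.637
grip_force: 0.0
```

Request:
drive_tool(rows=[[[0,0,0,0,0,0,0.35],[0,0,0,0,0,0,0.35],[0,0,0,0,0,0,0.35],[0,0,0,0,0,0,0.35]]])

```text
t: 35.83
eef_pos: [572.5, 202.6, 65.3]
tcp_rot: [3.141, -0.0, 1.565]
ft_force: [1.3, 0.2, 3.4]
opening: 0.49
grip_force: 30.0
```

Request:
drive_tool(rows=[[[0,0,-0.04,0,0,0,0.35],[0,0,-0.1,0,0,0,0.35],[0,0,-0.13,0,0,0,0.35],[0,0,-0.13,0,0,0,0.35],[0,0,-0.1,0,0,0,0.35]]])

```text
t: 36.45
eef_pos: [572.0, 202.6, 191.9]
tcp_rot: [3.141, -0.0, 1.565]
ft_force: [0.1, -0.7, -1.7]
opening: 0.495
grip_force: 30.0
```

Request:
drive_tool(rows=[[[-0.156,-0.047,0,0,0,0,0.35],[-0.156,-0.047,0,0,0,0,0.35],[-0.156,-0.047,0,0,0,0,0.35],[-0.156,-0.047,0,0,0,0,0.35],[-0.156,-0.047,0,0,0,0,0.35]]])

```text
t: 37.08
eef_pos: [511.6, 6.8, 190.5]
tcp_rot: [-3.141, 0.0, 1.565]
ft_force: [0.9, 0.0, -1.8]
opening: 0.49
grip_force: 30.0
```

Request:
drive_tool(rows=[[[-0.156,-0.047,0,0,0,0,0.35],[-0.156,-0.047,0,0,0,0,0.35],[-0.156,-0.047,0,0,0,0,0.35],[-0.156,-0.047,0,0,0,0,0.35],[-0.156,-0.047,0,0,0,0,0.35]]])

```text
t: 37.7
eef_pos: [451.8, -187.8, 190.6]
tcp_rot: [-3.142, 0.0, 1.565]
ft_force: [0.5, -0.2, -1.5]
opening: 0.489
grip_force: 30.0
```

Request:
drive_tool(rows=[[[-0.158,-0.046,0,0,0,0,0.35],[0,0,0,0,0,0,0.35],[0,0,0,0,0,0,0.35],[0,0,0,0,0,0,0.35]]])

```text
t: 38.2
eef_pos: [441.0, -225.3, 190.3]
tcp_rot: [-3.141, -0.0, 1.566]
ft_force: [-1.0, -0.4, -0.7]
opening: 0.488
grip_force: 30.0
```

Run:
```python
from h import *
p=env.read_camera("scene"); im=p["color"].copy()
for c in [(440,-144),(444,-227),(442,-185)]:
    for k in [(-43,0),(43,0)]: cv2.circle(im,tuple(int(v) for v in proj(p,[c[0]+k[0],c[1]+k[0]*.05,24])),1,(0,0,255),-1)
cv2.imwrite("pics/s3.png",cv2.resize(im[170:370,60:300],None,fx=3,fy=3))
print(env.place_of("tray_two",p)and w(p,env.place_of("tray_two",p)[0]["at"]),env.state()["eef_pos"])
```

```text
[ 443.77234272 -181.81504919    0.79967171] [ 441.05282458 -225.49651394  190.20667459]
```

View pics/s3.png

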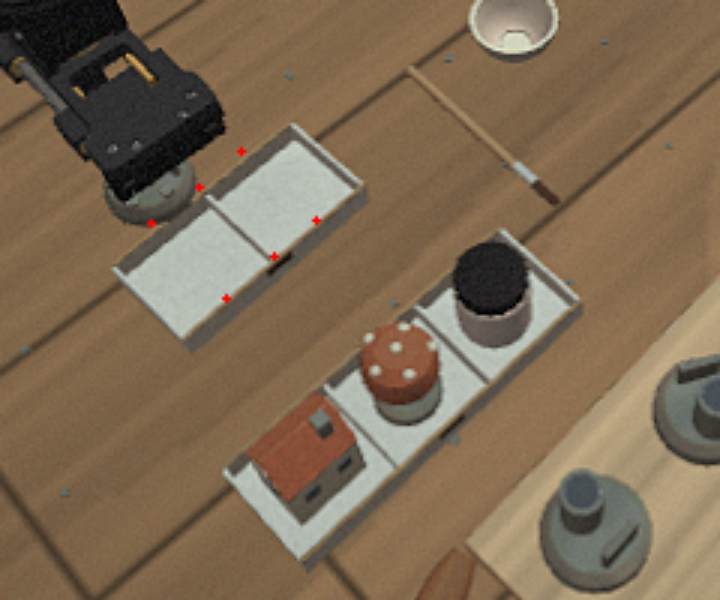

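The three-compartment tray holds cottage, toadstool and jar upright and centred. The divider of tray_two, at about (207,196)-(276,256), lies within 4 mm of my estimate. Lower the tower.

Request:
drive_tool(rows=[[[0,0.016,0.08,0,0,0,0.35],[0,0,0.12,0,0,0,0.35],[0,0,0.12,0,0,0,0.35],[0,0,0.09,0,0,0,0.35],[0,0,0.04,0,0,0,0.35]]])

```text
t: 38.98
eef_pos: [444.7, -225.7, 76.7]
tcp_rot: [-3.14, -0.001, 1.566]
ft_force: [-0.1, 0.4, -1.6]
opening: 0.49
grip_force: 30.0
```

Request:
drive_tool(rows=[[[0,0,0.014,0,0,0,0.35],[0,0,0.012,0,0,0,0.35],[0,0,0.006,0,0,0,0.35],[0,0,0,0,0,0,0.35],[0,0,0,0,0,0,0.35]]])

```text
t: 39.6
eef_pos: [444.9, -226.3, 69.9]
tcp_rot: [3.141, 0.0, 1.565]
ft_force: [0.1, -0.1, -0.2]
opening: 0.487
grip_force: 30.0
```

Request:
drive_tool(rows=[[[0,0,0.004,0,0,0,0.35],[0,0,0.003,0,0,0,0.35],[0,0,0,0,0,0,0.35],[0,0,0,0,0,0,0.35]]])

```text
t: 40.1
eef_pos: [445.0, -226.3, 68.2]
tcp_rot: [3.141, 0.0, 1.565]
ft_force: [-0.1, 0.4, 5.8]
opening: 0.493
grip_force: 30.0
```

Request:
drive_tool(rows=[[[0,0,0,0,0,0,0.95],[0,0,0,0,0,0,0.95],[0,0,0,0,0,0,0.95],[0,0,0,0,0,0,0.95],[0,0,0,0,0,0,0.95]]])

```text
t: 40.72
eef_pos: [444.8, -226.2, 67.9]
tcp_rot: [-3.142, 0.0, 1.565]
ft_force: [-0.3, 0.8, -0.1]
opening: 0.931
grip_force: 0.0
```

Request:
drive_tool(rows=[[[0,0,-0.04,0,0,0,0.95],[0,0,-0.1,0,0,0,0.95],[0,0,-0.14,0,0,0,0.95],[0,0,-0.14,0,0,0,0.95],[0,0,-0.08,0,0,0,0.95]]])

```text
t: 41.35
eef_pos: [445.0, -226.3, 195.3]
tcp_rot: [3.14, 0.001, 1.565]
ft_force: [0.1, -0.2, -0.5]
opening: 0.951
grip_force: 0.0
```

Request:
drive_tool(rows=[[[0.18,0,0,0,0,0,1],[0.2,0,0,0,0,0,1],[0.2,0,0,0,0,0,1],[0.2,0,0,0,0,0,1],[0.2,0,0,0,0,0,1]]])

```text
t: 41.98
eef_pos: [446.0, 20.3, 193.6]
tcp_rot: [3.141, 0.0, 1.565]
ft_force: [0.1, 0.3, 0.8]
opening: 1.001
grip_force: 0.0
```

Request:
drive_tool(rows=[[[0.2,0,0,0,0,0,1],[0.2,0,0,0,0,0,1],[0.2,0,0,0,0,0,1],[0.2,0,0,0,0,0,1],[0.2,0,0,0,0,0,1]]])

```text
t: 42.6
eef_pos: [447.3, 270.5, 193.6]
tcp_rot: [3.141, -0.0, 1.565]
ft_force: [-0.1, -0.0, 0.0]
opening: 1.0
grip_force: 0.0
```

Request:
drive_tool(rows=[[[0.2,0,0,0,0,0,1],[0,0,0,0,0,0,1],[0,0,0,0,0,0,1],[0,0,0,0,0,0,1]]])

```text
t: 43.1
eef_pos: [448.0, 317.8, 193.1]
tcp_rot: [3.142, 0.0, 1.564]
ft_force: [0.1, -0.4, -0.5]
opening: 1.0
grip_force: 0.0
```

```bash
python3 look.py wrist,scene
```

```text
wrist nozzle_bottle 0.91 [446. 368.   1.]
wrist bowl 0.52 [449.  82.   0.]
scene tower_house 0.85 [ 445. -225.    6.]
scene toadstool 0.65 [ 621. -170.    0.]
scene cottage 0.82 [ 620. -259.    7.]
scene glaze_jar 0.81 [619. -92.   2.]
scene nozzle_bottle 0.65 [449. 365.  -2.]
scene bowl 0.65 [456.  84.  -4.]
43.8 [447.86709796 318.82296436 192.81812953] [-3.14157195e+00  1.00020284e-04  1.56523447e+00] [ 0.5   0.43  1.79 -0.    0.92  0.5 ]
```

Request:
drive_tool(rows=[[[0.095,0,0,0,0,0,1],[0.095,0,0,0,0,0,1],[0,0,0.06,0,0,0,1],[0,0,0.12,0,0,0,1],[0,0,0.14,0,0,0,1]]])

```text
t: 44.42
eef_pos: [447.8, 366.5, 111.4]
tcp_rot: [3.142, 0.0, 1.566]
ft_force: [0.6, 0.5, 1.0]
opening: 1.001
grip_force: 0.0
```

Request:
drive_tool(rows=[[[0,0,0.12,0,0,0,1],[0,0,0.09,0,0,0,1],[0,0,0.041,0,0,0,1],[0,0,0,0,0,0,0.7],[0,0,0,0,0,0,0.5]]])

```text
t: 45.05
eef_pos: [448.4, 366.5, 50.7]
tcp_rot: [3.141, -0.0, 1.565]
ft_force: [-1.1, -0.1, 0.4]
opening: 0.844
grip_force: 0.0
```

Request:
drive_tool(rows=[[[0,0,0,0,0,0,0.25],[0,0,0,0,0,0,0.25],[0,0,0,0,0,0,0.25],[0,0,0,0,0,0,0.25],[0,0,0,0,0,0,0.25]]])

```text
t: 45.68
eef_pos: [448.2, 366.3, 50.1]
tcp_rot: [3.142, 0.0, 1.565]
ft_force: [0.4, -0.6, 2.0]
opening: 0.417
grip_force: 30.0
```

Request:
drive_tool(rows=[[[0,0,0,0,0,0,0.25],[0,0,0,0,0,0,0.25]]])

```text
t: 45.92
eef_pos: [448.2, 366.3, 50.2]
tcp_rot: [3.141, 0.0, 1.565]
ft_force: [-0.7, -1.1, 2.1]
opening: 0.415
grip_force: 30.0
```

Request:
drive_tool(rows=[[[0,0,-0.04,0,0,0,0.25],[0,0,-0.1,0,0,0,0.25],[0,0,-0.14,0,0,0,0.25],[0,0,-0.14,0,0,0,0.25],[0,0,-0.14,0,0,0,0.25]]])

```text
t: 46.55
eef_pos: [448.0, 366.2, 191.8]
tcp_rot: [3.141, -0.0, 1.565]
ft_force: [-0.2, -0.1, -1.3]
opening: 0.415
grip_force: 30.0
```

Request:
drive_tool(rows=[[[-0.17,0,0,0,0,0,0.25],[-0.17,0,0,0,0,0,0.25],[-0.17,0,0,0,0,0,0.25],[-0.17,0,0,0,0,0,0.25],[-0.17,0,0,0,0,0,0.25]]])

```text
t: 47.18
eef_pos: [446.8, 152.5, 190.7]
tcp_rot: [3.141, -0.0, 1.565]
ft_force: [0.9, 0.0, -0.6]
opening: 0.414
grip_force: 30.0
```

Request:
drive_tool(rows=[[[-0.17,0,0,0,0,0,0.25],[-0.17,0,0,0,0,0,0.25],[-0.17,0,0,0,0,0,0.25],[-0.17,0,0,0,0,0,0.25],[-0.17,0,0,0,0,0,0.25]]])

```text
t: 47.8
eef_pos: [445.6, -60.1, 190.7]
tcp_rot: [3.141, 0.0, 1.565]
ft_force: [0.8, 0.6, 0.1]
opening: 0.417
grip_force: 30.0
```

Request:
drive_tool(rows=[[[-0.17,0,0,0,0,0,0.25],[-0.17,-0.014,0,0,0,0,0.25],[0,0,0,0,0,0,0.25],[0,0,0,0,0,0,0.25],[0,0,0,0,0,0,0.25]]])

```text
t: 48.42
eef_pos: [441.8, -142.8, 190.3]
tcp_rot: [3.141, 0.0, 1.566]
ft_force: [0.1, -0.3, -0.4]
opening: 0.414
grip_force: 30.0
```

Request:
drive_tool(rows=[[[0,0,0.12,0,0,0,0.25],[0,0,0.12,0,0,0,0.25],[0,0,0.12,0,0,0,0.25],[0,0,0.1,0,0,0,0.25],[0,0,0.04,0,0,0,0.25]]])

```text
t: 49.05
eef_pos: [441.6, -142.8, 64.2]
tcp_rot: [-3.14, -0.001, 1.566]
ft_force: [0.7, 0.1, -0.2]
opening: 0.414
grip_force: 30.0
```

Request:
drive_tool(rows=[[[0,0,0.016,0,0,0,0.25],[0,0,0.014,0,0,0,0.25],[0,0,0.008,0,0,0,0.25],[0,0,0,0,0,0,0.25],[0,0,0,0,0,0,0.25]]])

```text
t: 49.68
eef_pos: [441.9, -143.8, 55.9]
tcp_rot: [3.141, 0.0, 1.565]
ft_force: [1.0, -0.8, -0.7]
opening: 0.416
grip_force: 30.0
```

Request:
drive_tool(rows=[[[0,0,0.005,0,0,0,0.25],[0,0,0.004,0,0,0,0.25],[0,0,0,0,0,0,0.25],[0,0,0,0,0,0,0.25]]])

```text
t: 50.18
eef_pos: [441.8, -143.7, 53.4]
tcp_rot: [-3.142, 0.0, 1.565]
ft_force: [0.4, 0.7, -1.1]
opening: 0.416
grip_force: 30.0
```

Request:
drive_tool(rows=[[[0,0,0.004,0,0,0,0.25],[0,0,0,0,0,0,0.25],[0,0,0,0,0,0,0.25]]])

```text
t: 50.55
eef_pos: [441.8, -143.7, 53.0]
tcp_rot: [3.141, 0.0, 1.565]
ft_force: [-2.6, -0.3, 12.6]
opening: 0.417
grip_force: 30.0
```

Request:
drive_tool(rows=[[[0,0,0,0,0,0,0.9],[0,0,0,0,0,0,0.9],[0,0,0,0,0,0,0.9],[0,0,0,0,0,0,0.9],[0,0,0,0,0,0,0.9]]])

```text
t: 51.18
eef_pos: [441.8, -143.7, 52.3]
tcp_rot: [-3.142, 0.0, 1.565]
ft_force: [0.6, -0.0, 0.2]
opening: 0.873
grip_force: 0.0
```

Request:
drive_tool(rows=[[[0,0,-0.04,0,0,0,0.9],[0,0,-0.1,0,0,0,0.9],[0,0,-0.14,0,0,0,0.9],[0,0,-0.14,0,0,0,0.9],[0,0,-0.14,0,0,0,0.9]]])

```text
t: 51.8
eef_pos: [441.6, -143.6, 194.3]
tcp_rot: [3.141, 0.0, 1.565]
ft_force: [-0.3, -0.0, -0.1]
opening: 0.898
grip_force: 0.0
```

Request:
drive_tool(rows=[[[0.16,0,0,0,0,0,0.9],[0.16,0,0,0,0,0,0.9],[0.16,0,0,0,0,0,0.9],[0.16,0,0,0,0,0,0.9],[0,0,0,0,0,0,0.9]]])

```text
t: 52.42
eef_pos: [442.3, 18.2, 193.0]
tcp_rot: [3.141, 0.0, 1.568]
ft_force: [0.4, -0.9, 0.0]
opening: 0.9
grip_force: 0.0
```

```bash
python3 look.py scene,top
python3 - <<'E'
from h import *
p=env.read_camera("scene"); cv2.imwrite("pics/s4.png",cv2.resize(p["color"][150:370,60:330],None,fx=2.7,fy=2.7))
E
```

```text
scene tower_house 0.79 [ 443. -226.    4.]
scene toadstool 0.84 [ 621. -175.    2.]
scene cottage 0.97 [ 624. -257.    9.]
scene glaze_jar 0.81 [617. -92.  -2.]
scene nozzle_bottle 0.68 [ 442. -142.    1.]
scene bowl 0.97 [455.  86.  -1.]
top tower_house 0.63 [ 621. -175.    2.]
top toadstool 0.89 [ 622. -174.    5.]
top nozzle_bottle 0.44 [ 442. -147.    4.]
top bowl 0.48 [449.  82.   0.]
53.125 [442.70115726  16.21436987 192.35222233] [-3.14154971e+00  8.44595850e-05  1.56497971e+00] [-0.11  0.29  2.04 -0.    0.81 -0.11]
```

View pics/s4.png

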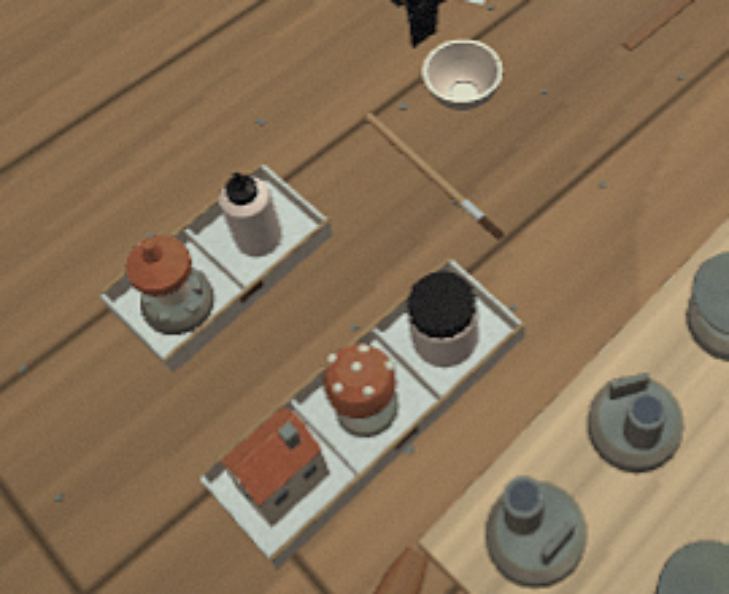

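All five pieces stand upright, one to a compartment (tower at pixel (170,285), bottle (250,215), cottage (275,465), toadstool (362,390), jar (443,318)), and the bowl at (462,72) has not moved.

```bash
python3 -c "
from cell import env
print(env.job_done())"
```

```text
the job is handed in; nothing more can be done
None
```

I handed the job in at about 53 s: all five pieces stand upright and released in their own trays, one to a compartment, and the bowl is where it started. I checked this in the last camera picture, but the hand-in returned no verdict.

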